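Unload the dies from a leather embossing press

TASK

Clear the dies from the embossing press: first lift the clear guard right back, swing the red-tipped prop stay fully up on its left side and lower the guard until its ear rests on the stay. Then turn the red clamp knob counterclockwise as far as it goes, draw the keeper bar fully to the front, and stand every die upright on the floor of the wooden tray. When the bed is empty push the keeper bar fully home again and lock it by turning the knob fully back; leave the guard propped on its stay, and do not disturb the mallet, the glue jar or the tin.

Things in the scene. Friction and masses are not known exactly. Their poses are not given: they have to be found in the camera images.
- press: low green embossing press, fixed. Frame: origin on the table, x to its back (yaw within 0.15 rad of the robot's x), y left. Base x -120..240, y -110..110 mm; flat bed top 30 mm above the table; roller at the back, x 170..228, top 92 mm. Dies in a row near x -10, y -56, 0, 56; register rails 10 mm high close the row behind (x 20) and at its ends (y 94 mm either side)
- guard (a joint): guard angle, rad: 0 shut (level); 1.75 fully open, leaning back on its stop, where it stays by itself; below 1.55 it falls shut unless held. Clear plate in yellow frame, 180 (x) x 210 x 6 mm, 350 g, damped hinge at its back edge. Its yellow ear, 20 mm wide, 100 mm from the hinge, at press y 104..125 mm, comes to rest on the raised stay's tip at about 1.38 rad
- guard_handle (a point): middle of the yellow handle bar of the guard: round, 10 mm in diameter, 82 mm clear length along y, 210 mm from the hinge line and 30 mm beyond the flap's front edge; 93 mm above the table when shut, free below and on both sides
- guard_hinge (a point): middle of the guard's hinge line (along the press y), press x 120 mm, 90 mm above the table; the handle swings about it from the front up and to the back
- stay (a joint): stay angle, rad: 0 folded (level, pointing to the back), 1.13 fully raised (end stop; up and a little back), ready for the guard's ear to be lowered on its tip. Starts at 0 to 0.25. Stays where it is left (friction 0.06 N m). Steel rod 129 mm long with red ball tip of 12 mm, at press y 116 mm on the left side
- stay_pin (a point): middle of the grip part of the red pin on the stay: 10 mm in diameter, along y, standing out to the left from the rod to press y 204 mm (this point 74 mm from the rod, at y 190 mm; at 0 to 50 mm from the rod a gripper is crowded by the open guard), 70 mm from the stay's pivot; about 70 mm above the table when folded
- stay_pivot (a point): pivot of the stay (axis along y), press x 40 mm, y 116 mm, 70 mm above the table; the pin swings about it from the back upwards
- stay_tip (a point): centre of the stay's ball tip, 129 mm from the pivot
- knob (a joint): clamp knob angle, rad, seen from above, growing counterclockwise: 0 locked, 1.40 fully free (end stop). Starts between 0 and 0.12. Friction about 0.05 N m. At 0 its red tongue, 38 mm long, points to the back and blocks the keeper bar; from about 1.1 rad on the tongue is out of the bar's way
- knob_grip (a point): grip point on the axis of the red clamp knob at the right front corner of the bed (press x -85 mm, y -98 mm): its bar-shaped grip is 34 mm long, 12 mm thick, 45 to 71 mm above the table, this point at 62 mm; the bar points along the press x at 0 and turns with the knob; the tongue, 10 mm wide, lies below it, up to 42 mm above the table
- keeper (a joint): travel of the keeper bar, m: 0 home, over the front 6 mm of the die plates so that they cannot be lifted; 0.025 fully drawn to the front (towards -x of the press), clear of them. About 1.5 N of friction; it stays where it is left. The knob can only be turned back to 0 with the bar home
- keeper_pull (a point): grip point of the keeper bar's pull: upright black round post, 13 mm in diameter, in the middle of the bar (press x -43 mm, y 0 at home), 46 to 82 mm above the table, this point at 66 mm. The bar is a flat aluminium strip 180 mm long (y), 28 mm wide, lying 42 to 46 mm above the table
- tray: open wooden tray, fixed, 190 (x) x 130 (y) x 18 mm outside, walls and floor 6 mm thick. Origin: centre of its underside on the table; x along its long side
- mallet: bystander: wooden mallet standing on its head, 66 mm across, 190 mm tall; origin under its middle
- glue_jar: bystander: amber glue jar, 64 mm across, 85 mm tall; origin under its middle
- rivet_tin: bystander: aluminium tin, 70 mm across, 50 mm tall; origin under its middle
- die_red: embossing die, standing: brass plate 36 x 36 x 10 mm with an upright round brass shank, 16 mm in diameter and 36 mm tall, on its middle (46 mm overall), the shank's top 10 mm painted red; 150 g. Origin: centre of the plate's underside, z up the shank, x and y along the plate's sides. It stands on the press bed in the row of dies (None if absent in this run)
- die_blue: embossing die, standing: brass plate 36 x 36 x 10 mm with an upright round brass shank, 16 mm in diameter and 36 mm tall, on its middle (46 mm overall), the shank's top 10 mm painted blue; 150 g. Origin: centre of the plate's underside, z up the shank, x and y along the plate's sides. It stands on the press bed in the row of dies (None if absent in this run)
- die_white: embossing die, standing: brass plate 36 x 36 x 10 mm with an upright round brass shank, 16 mm in diameter and 36 mm tall, on its middle (46 mm overall), the shank's top 10 mm painted white; 150 g. Origin: centre of the plate's underside, z up the shank, x and y along the plate's sides. It stands on the press bed in the row of dies (None if absent in this run)

How it is judged:
By the outcome, as a careful person would: the job done as asked, in the order asked, and still so for the second after the job is handed in, with the robot touching nothing.
Of die_red, die_blue, die_white only 2 to 3 are there at a start; the rules pass over those that are not, and their reading is None.
At some moment in a run one of die_red, die_blue, die_white may be knocked a few centimetres aside while the robot is not near it.
It also fails if it takes over 210 s, if anything falls off the work surface, if the arm or the gripper's body presses on something with over 40 N, if the wrist force passes 120 N, or if a joint passes its speed limit or range.

ROBOT

A 6-joint arm with a two-finger parallel gripper is mounted at the origin on the work surface. World frame = base frame: x ahead of the robot, y to its left, z up, the work surface at z = 0. Lengths are in m, angles in degrees, forces in N, time in s.
With the tool pointing down it reaches from about 0.3 to 0.775 m from the base axis. Payload 14.6 kg.
Tool frame: the origin (TCP) lies midway between the tips of the shut fingers; the grasp point (between the pads) lies 19 mm behind it; z points along the fingers, y is the line along which they close (so a half turn about z gives the same grasp; the last joint's range is limited). The gripper opens to 94 mm and grips with 3 to 60 N. Pads are 16 mm wide; open, the fingers measure 119 mm over their backs; the gripper's body (75 mm by 177 mm) begins 78 mm behind the grasp point.
Start: joints at [-75.092, 17.183, 87.147, -0, 75.671, -3.816], TCP at [0.177, -0.521, 0.205] pointing down, gripper open.
Joint ranges: [-173.82, 173.82], [-45.26, 126.66], [13.44, 144.39], [-59.66, 239.66], [0, 175.72], [-146.38, 146.38]. Speed limits (degrees/s): [127.2, 127.2, 147.25, 180, 180, 180].

INTERFACE

Orientations are given as [roll, pitch, yaw] about the fixed x, y, z axes, in that order (R = Rz(yaw) Ry(pitch) Rx(roll)).
In Python, from rig import robot gives the robot as it stands. The module is installed in compiled form; this text tells all that it offers.
- The arm moves only by the tool drive_tool, never from a script. Its argument "steps" is a list of rows, each a list of 3 entries, a list of its own where there are three numbers: the closure, from 0 (fully open) to 1 (shut), then the shift along the tool's x, y, z in cm, then the turn about the tool's z in units of 10 degrees (1.0 is 10 degrees). In form: [[fingers, [x, y, z], yaw], ...]. A call has exactly 8 rows; each row shifts and turns the commanded pose from where the row before left it, along the tool's axes as they then stand; what a row does not reach is not made up. A row lasts 1/8 s, in which the tool goes at most 62.5 mm and 10.7 degrees, less where a joint would pass 70% of its speed; a pose out of reach is approached as far as the arm can. A call with a gripper value outside its range is refused whole. The fingers move at their own pace and stop on an object; the grip force is fixed at half the most. Time passes only in rows, so rows that do not move let the fingers close, or fill a call up. It gives the time, the measured TCP pose, the force, the opening and the grip force at its end, in the units of the state.
- robot.sense(): the state, without advancing time (a new reading comes with each control period).
- robot.camera(name): name is "side" or "top" or "wrist"; returns the picture (420x560x3 uint8, red, green, blue); there is no depth.
- robot.camera_info(name): a dict with "fx", "fy", "cx", "cy" (pixels), "R" (3x3) and "t" (3): a world point X has camera coordinates R X + t. Camera axes: x right, y down, z forward; pixel columns grow to the right and rows downward; lengths in m; the calibration is good to about 2 mm. A picture is of the moment at which its call begins: read the wrist's pose just before it. camera_info takes no time and is no camera call; for the wrist camera it gives the pose at the moment of the call.
- robot.finish_job(): hands the job in; it is judged then, once.
Trained networks look in the newest picture that a camera, given by its name, has taken for a name from the list of things; names that differ only in an ending like _2 or _b are one class to them, and where a whole thing is asked for, a point or a joint stands for the part that bears it (a point fixed in the world has none). Each returns a list of dicts, best first, with "p" (0 to 1); they miss things now and then, are a little off and sometimes report something else, mostly with a low value. They report only what shows in the picture. A call takes as long as a camera call.
- robot.boxes_of(query, camera): "bbox" ([left, top, right, bottom] in pixels, round what is visible of it).
- robot.outline_of(query, camera): "pixels" (420x560 bool, what is visible of it) and "bbox" ([left, top, right, bottom] in pixels, round what is visible of it).
- robot.place_of(query, camera): "point" ([column, row] in pixels: a listed point, or the origin of a listed thing).
The state is a dict: "clock": time; "joints": joint angles; "qvel": joint speeds; "joint_efforts": joint torques, N m; "tool_pos": TCP position; "ee_rot": TCP orientation; "ft_force": force on the tool from outside, world axes, zero at the start; "wrist_torque": the same for the moment, N m; "gripper_width": opening from 0.0 (shut) to 1.0 (fully open); "grasp_force": force on a finger pad.
Only numpy, scipy, OpenCV 4.12 (cv2) and the standard library are available. Lean on these libraries where they do the work, as an engineer would, in place of code of your own. Each camera call takes 0.05 s, during which the arm holds its last target. There are 200 camera calls.

## Working session

There is one attempt and no reset: what is moved stays moved. The work goes in short steps, Python scripts to look and compute and a tool call to move; the robot and the scene stay as the last step left them, time stands still between calls to the robot, and variables do not carry over. Pictures are saved under pics/ and viewed, at most 17 in all, crops included, and the job is handed in when it is done.

Besides the shell and the picture viewer there is one more tool, called after "Call:" in YAML: its name, and indented under it one key for each argument. drive_tool: Moves the arm, as the interface text tells. Its arguments: {"type":"object","properties":{"steps":{"type":"array"}},"required":["steps"]}

```bash
mkdir -p pics; cat > h.py <<'E'
from rig import robot
import numpy as np, cv2
from scipy.spatial.transform import Rotation as Ro
def pix(cam,p):
    i=robot.camera_info(cam);c=np.array(i["R"])@np.array(p)+np.array(i["t"])
    return [i["fx"]*c[0]/c[2]+i["cx"],i["fy"]*c[1]/c[2]+i["cy"]]
def onz(cam,px,z,i=None):
    i=i or robot.camera_info(cam);R=np.array(i["R"]);t=np.array(i["t"])
    d=R.T@np.array([(px[0]-i["cx"])/i["fx"],(px[1]-i["cy"])/i["fy"],1]);o=-R.T@t
    return o+d*(z-o[2])/d[2]
def snap(cam,name):
    im=robot.camera(cam);cv2.imwrite(f"pics/{name}.png",im[:,:,::-1]);return im
E
python3 - <<'E'
from h import *
snap("top","top0");snap("side","side0")
print(robot.sense())
Z=dict(guard_handle=.093,guard_hinge=.09,stay_pin=.07,stay_pivot=.07,stay_tip=.07,knob_grip=.062,keeper_pull=.066,tray=0,mallet=0,glue_jar=0,rivet_tin=0,die_red=.03,die_blue=.03,die_white=.03,press=0)
for k,z in Z.items():
    for cam in("top","side"):
        r=robot.place_of(k,cam)
        if r: print(k,cam,round(r[0]["p"],2),np.round(r[0]["point"]),np.round(onz(cam,r[0]["point"],z),3))
E
```

```text
{'clock': 0.1, 'joints': array([-7.50927760e+01,  1.72112531e+01,  8.71769009e+01,  7.09231893e-04,
        7.56717572e+01, -3.81503059e+00]), 'qvel': array([ 0.02647084, -0.01473957, -0.04851065,  0.00186572, -0.09865632,
       -0.00653079]), 'joint_efforts': array([ 7.13068366e-04, -5.32645297e+01, -3.53278971e+01,  7.09955301e-02,
        2.35056173e-02, -5.92326342e-05]), 'tool_pos': array([ 0.17648492, -0.52065859,  0.20495332]), 'ee_rot': array([-1.79940267e+02, -4.67169791e-03,  1.87220763e+01]), 'ft_force': array([-0.25005468, -0.40356789,  0.02841842]), 'wrist_torque': array([0.02149842, 0.04544987, 0.00260094]), 'grasp_force': 0.0, 'gripper_width': 0.9999266189327741}
guard_handle top 0.92 [300. 251.] [ 0.453 -0.034  0.093]
guard_handle side 0.84 [308. 223.] [ 0.452 -0.025  0.093]
guard_hinge top 0.88 [294. 175.] [ 0.665 -0.013  0.09 ]
guard_hinge side 0.75 [242. 202.] [ 0.664 -0.009  0.09 ]
stay_pin top 0.84 [223. 186.] [0.631 0.187 0.07 ]
stay_pin side 0.63 [210. 244.] [0.636 0.174 0.07 ]
stay_pivot top 0.62 [248. 210.] [0.565 0.116 0.07 ]
stay_pivot side 0.54 [240. 239.
[... 253 characters left out ...]
297. 252.] [ 0.449 -0.027  0.066]
keeper_pull side 0.81 [292. 227.] [ 0.494 -0.017  0.066]
tray top 0.82 [383. 230.] [ 0.519 -0.281  0.   ]
tray side 0.88 [324. 203.] [ 0.513 -0.268  0.   ]
mallet top 0.69 [385. 152.] [ 0.754 -0.285  0.   ]
mallet side 0.84 [265. 182.] [ 0.747 -0.266  0.   ]
glue_jar top 0.77 [164. 257.] [0.426 0.363 0.   ]
glue_jar side 0.62 [228. 348.] [0.429 0.372 0.   ]
rivet_tin side 0.76 [178. 309.] [0.603 0.347 0.   ]
die_red top 0.67 [330. 244.] [ 0.474 -0.123  0.03 ]
die_red side 0.4 [243. 204.] [ 0.707 -0.075  0.03 ]
die_blue side 0.63 [270. 247.] [0.523 0.056 0.03 ]
press top 0.9 [291. 222.] [ 0.538 -0.01   0.   ]
press side 0.81 [278. 239.] [ 0.54  -0.021  0.   ]
```

```bash
python3 -c "
import cv2,numpy as np
a=cv2.imread('pics/top0.png');b=cv2.imread('pics/side0.png');cv2.imwrite('pics/both0.png',cv2.resize(np.vstack([a,b]),(400,600)))"
```

```text
(no output)
```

View pics/top0.png

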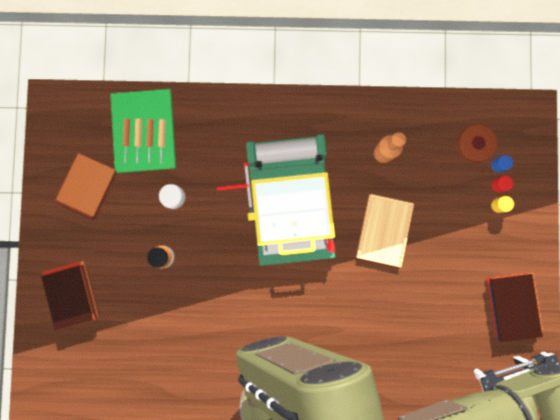

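View pics/side0.png

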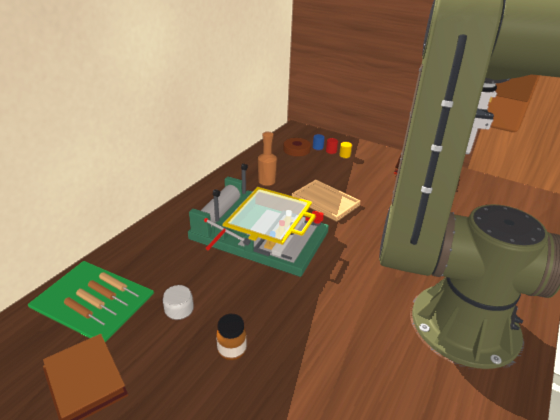

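The top view shows the press with guard shut at about px (291,222), the tray at (385,230) and the mallet at (390,148). The side view shows the stay folded, with its red pin near (212,242). Dies show through the guard.

```bash
cat >> h.py <<'E'
def go(x,y,z,psi):
    "tool-frame cm (after yaw) for TCP target, yaw units first"
    s=robot.sense();p=s["tool_pos"];y0=s["ee_rot"][2]
    dy=(psi-y0+180)%360-180
    r=np.radians(psi);d=np.array([x,y,z])-p
    print("at",np.round(p,4),round(y0,2),"yaw",round(-dy/10,2),"xyz",np.round(100*np.array([d[0]*np.cos(r)+d[1]*np.sin(r),d[0]*np.sin(r)-d[1]*np.cos(r),-d[2]]),2),"w",round(s["gripper_width"],3),"ft",np.round(s["ft_force"],1),"t",s["clock"])
E
python3 - <<'E'
from h import *
from scipy.optimize import least_squares
P=[[-90,0,.453,-.034],[-90,0,.452,-.025],[120,0,.665,-.013],[120,0,.664,-.009],[40,116,.583,.112],[40,116,.565,.116],[-85,-98,.475,-.126],[-85,-98,.47,-.117],[-43,0,.494,-.017],[0,0,.538,-.01],[0,0,.54,-.021]]
P=np.array(P);P[:,:2]/=1000
def f(v):
    c,s=np.cos(v[2]),np.sin(v[2])
    return np.r_[v[0]+c*P[:,0]-s*P[:,1]-P[:,2],v[1]+s*P[:,0]+c*P[:,1]-P[:,3]]
r=least_squares(f,[.54,-.02,.08],loss="soft_l1",f_scale=.005);print(r.x,np.round(r.fun*1000))
x,y,a=r.x;c,s=np.cos(a),np.sin(a)
go(x-c*.09-.0,y-s*.09,.16,90+np.degrees(a))
i=robot.camera_info("wrist");R=np.array(i["R"]);print(-R.T@np.array(i["t"])-robot.sense()["tool_pos"],R)
E
```

```text
[ 0.5427284  -0.01594082  0.10060306] [  0.   1.  -3.  -2. -12.   6.  -7.  -2.   6.   5.   3.   9.   0.   9.
   5.  -9. -13.   4.  -5.  -3.  -6.   5.]
at [ 0.1766 -0.5209  0.2055] 18.73 yaw -7.7 xyz [46.56 32.5   4.55] w 0.998 ft [ 0.9 -1.1 -0.4] t 1.6
[0.07767434 0.02717046 0.17926345] [[ 0.32045611 -0.94726236 -0.00138068]
 [-0.9092332  -0.30799916  0.28005626]
 [-0.265712   -0.08849038 -0.9599826 ]]
```

Call:
drive_tool:
  steps:
    - [0, [0, 0, 0], -0.97]
    - [0, [0, 0, 0], -0.97]
    - [0, [0, 0, 0], -0.96]
    - [0, [0, 0, 0], -0.96]
    - [0, [0, 0, 0], -0.96]
    - [0, [0, 0, 0], -0.96]
    - [0, [0, 0, 0], -0.96]
    - [0, [0, 0, 0], -0.96]

```text
clock: 2.6
tool_pos: [0.1766, -0.5209, 0.2054]
ee_rot: [180.0, -0.0, 96.0]
ft_force: [-0.3, 0.1, -0.1]
gripper_width: 0.998
grasp_force: 0.0
```

Call:
drive_tool:
  steps:
    - [0, [3.6, 2.5, 0], 0]
    - [0, [3.6, 2.5, 0], 0]
    - [0, [3.6, 2.5, 0], 0]
    - [0, [3.6, 2.5, 0], 0]
    - [0, [3.6, 2.5, 0], 0]
    - [0, [3.6, 2.5, 0], 0]
    - [0, [3.6, 2.5, 0], 0]
    - [0, [3.6, 2.5, 0], 0]

```text
clock: 3.6
tool_pos: [0.3473, -0.2131, 0.2056]
ee_rot: [180.0, 0.0, 95.7]
ft_force: [0.9, -0.1, -1.0]
gripper_width: 1.0
grasp_force: 0.0
```

Call:
drive_tool:
  steps:
    - [0, [3.6, 2.5, 0], 0]
    - [0, [3.6, 2.5, 0], 0]
    - [0, [3.6, 2.5, 0], 0]
    - [0, [3.6, 2.5, 0], 0]
    - [0, [2, 1.5, 0], 0]
    - [0, [0, 0, 0], 0]
    - [0, [0, 0, 0], 0]
    - [0, [0, 0, 0], 0]

```text
clock: 4.6
tool_pos: [0.4446, -0.0405, 0.2055]
ee_rot: [180.0, 0.0, 95.7]
ft_force: [0.1, -0.3, -0.4]
gripper_width: 0.995
grasp_force: 0.0
```

```bash
cat > fit.py <<'E'
from h import *
from scipy.optimize import least_squares
Q=dict(guard_handle=(-90,0,93),guard_hinge=(120,0,90),stay_pivot=(40,116,70),knob_grip=(-85,-98,62),keeper_pull=(-43,0,66),press=(0,0,0))
def fit(names,cams=("wrist","top"),x0=(.543,-.016,.1)):
    O=[]
    for c in cams:
        i=robot.camera_info(c);robot.camera(c)
        for n in names:
            r=robot.place_of(n,c)
            if r and r[0]["p"]>.4:
                w=onz(c,r[0]["point"],Q[n][2]/1000,i);O.append((n,c,r[0]["p"],*np.array(Q[n][:2])/1000,*w[:2]))
    P=np.array([o[3:] for o in O])
    def f(v):
        c,s=np.cos(v[2]),np.sin(v[2])
        return np.r_[v[0]+c*P[:,0]-s*P[:,1]-P[:,2],v[1]+s*P[:,0]+c*P[:,1]-P[:,3]]
    r=least_squares(f,x0,loss="soft_l1",f_scale=.004);n=len(O)
    for k,o in enumerate(O): print(o[0],o[1],round(o[2],2),np.round(o[5:],4),np.round(1000*r.fun[[k,k+n]],1))
    print("FIT",np.round(r.x,4));return r.x
E
python3 - <<'E'
from fit import *
x,y,a=fit(["guard_handle","guard_hinge","stay_pivot","knob_grip"]);c,s=np.cos(a),np.sin(a)
snap("wrist","w0")
go(x-c*.09,y-s*.09,.12,90+np.degrees(a))
E
```

```text
guard_handle wrist 0.71 [ 0.4498 -0.0245] [1.9 0.1]
guard_hinge wrist 0.63 [0.66   0.0033] [ 0.3 -3.3]
stay_pivot wrist 0.88 [0.5672 0.1094] [ 0.3 -3.5]
knob_grip wrist 0.86 [ 0.4687 -0.1205] [-0.6 -0.6]
guard_hinge top 0.91 [ 0.6623 -0.0038] [-2.   3.8]
stay_pivot top 0.58 [0.5674 0.1015] [0.  4.4]
FIT [ 0.5411 -0.0139  0.116 ]
at [ 0.4449 -0.0397  0.2054] 95.72 yaw -0.09 xyz [1.45 0.86 8.54] w 1.001 ft [-0.   0.8 -0.5] t 5.15
```

View pics/w0.png

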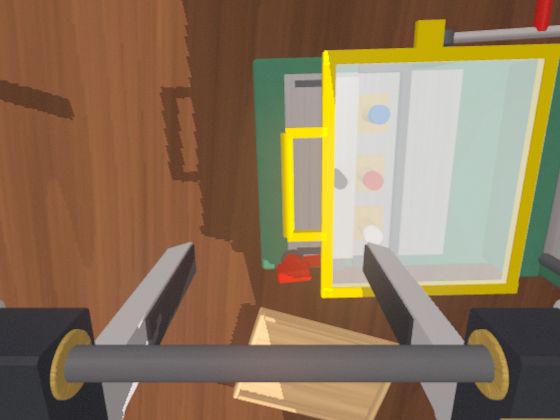

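The wrist view shows blue, red and white dies at (379,114), (373,180) and (372,235), and the handle bar at (289,187). I'll straddle the bar with the fingers partly closed.

Call:
drive_tool:
  steps:
    - [0.75, [0.7, 0.3, 0], -0.1]
    - [0.75, [0.75, 0.4, 1], 0]
    - [0.75, [0, 0, 2], 0]
    - [0.75, [0, 0, 2], 0]
    - [0.75, [0, 0, 2], 0]
    - [0.75, [0, 0, 1], 0]
    - [0.75, [0, 0, 0], 0]
    - [0.75, [0, 0, 0], 0]

```text
clock: 6.15
tool_pos: [0.4506, -0.0245, 0.126]
ee_rot: [180.0, 0.0, 96.7]
ft_force: [-0.2, -0.1, -0.8]
gripper_width: 0.252
grasp_force: 0.0
```

```bash
python3 - <<'E'
from h import *
i=robot.camera_info("wrist");snap("wrist","w1")
r=robot.place_of("guard_handle","wrist");print(r and (r[0]["p"],r[0]["point"],onz("wrist",r[0]["point"],.093,i)))
go(.452,-.0244,.074,96.6)
E
```

```text
(0.91, [275.9, 235.5], array([ 0.4485575 , -0.02299188,  0.093     ]))
at [ 0.4506 -0.0245  0.126 ] 96.72 yaw 0.01 xyz [-0.    0.14  5.2 ] w 0.246 ft [ 0.3 -0.5 -0.5] t 6.25
```

View pics/w1.png

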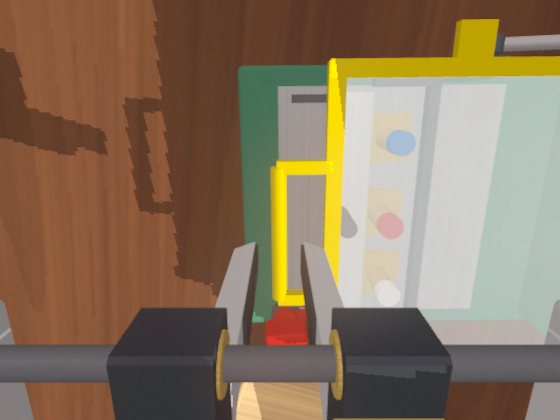

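The bar (px 279) lies midway between the fingers (250–310). I'll go down and close.

Call:
drive_tool:
  steps:
    - [0.75, [0, -0.1, 1.5], 0]
    - [0.75, [0, 0, 1.5], 0]
    - [0.75, [0, 0, 1.5], 0]
    - [0.75, [0, 0, 0.7], 0]
    - [0.75, [0, 0, 0], 0]
    - [1, [0, 0, 0], 0]
    - [1, [0, 0, 0], 0]
    - [1, [0, 0, 0], 0]

```text
clock: 7.25
tool_pos: [0.4505, -0.0246, 0.0742]
ee_rot: [179.8, 0.0, 96.7]
ft_force: [6.6, 1.5, -2.9]
gripper_width: 0.096
grasp_force: 30.0
```

```bash
python3 - <<'E'
from h import *
go(.452,-.0244,.074,96.6)
print(robot.sense()["grasp_force"])
# arc offsets in (tool y, tool z) cm, row list
th=np.linspace(0,1.75,29); th0=np.arctan2(3,210)
y=-21.21*np.cos(th+th0);z=-21.21*np.sin(th+th0)
print(np.round(np.c_[np.diff(y),np.diff(z)],2).tolist())
E
```

```text
at [ 0.4505 -0.0246  0.0742] 96.72 yaw 0.01 xyz [0.01 0.15 0.02] w 0.096 ft [ 6.6  1.5 -2.9] t 7.25
30.003779232501984
[[0.06, -1.32], [0.14, -1.32], [0.22, -1.31], [0.31, -1.29], [0.39, -1.27], [0.46, -1.24], [0.54, -1.21], [0.62, -1.17], [0.69, -1.13], [0.76, -1.09], [0.82, -1.04], [0.89, -0.98], [0.95, -0.93], [1.0, -0.87], [1.05, -0.8], [1.1, -0.73], [1.15, -0.66], [1.19, -0.59], [1.22, -0.52], [1.25, -0.44], [1.28, -0.36], [1.3, -0.28], [1.31, -0.2], [1.32, -0.12], [1.32, -0.03], [1.32, 0.05], [1.32, 0.13], [1.31, 0.21]]
```

Call:
drive_tool:
  steps:
    - [1, [0, 0.06, -1.32], 0]
    - [1, [0, 0.14, -1.32], 0]
    - [1, [0, 0.22, -1.31], 0]
    - [1, [0, 0.31, -1.29], 0]
    - [1, [0, 0.39, -1.27], 0]
    - [1, [0, 0.46, -1.24], 0]
    - [1, [0, 0.54, -1.21], 0]
    - [1, [0, 0.62, -1.17], 0]

```text
clock: 8.25
tool_pos: [0.4791, -0.021, 0.1754]
ee_rot: [179.6, 0.0, 96.7]
ft_force: [30.2, 4.7, -21.0]
gripper_width: 0.094
grasp_force: 30.0
```

Call:
drive_tool:
  steps:
    - [1, [0, 0.84, -1.03], 0]
    - [1, [0, 0.85, -1.04], 0]
    - [1, [0, 0.87, -1.02], 0]
    - [1, [0, 0.92, -0.96], 0]
    - [1, [0, 0.96, -0.92], 0]
    - [1, [0, 1.0, -0.86], 0]
    - [1, [0, 1.05, -0.79], 0]
    - [1, [0, 1.1, -0.72], 0]

```text
clock: 9.25
tool_pos: [0.5517, -0.0123, 0.2498]
ee_rot: [-180.0, -0.0, 96.7]
ft_force: [-6.0, 1.7, 6.9]
gripper_width: 0.092
grasp_force: 30.0
```

Call:
drive_tool:
  steps:
    - [1, [0, 1.15, -0.66], 0]
    - [1, [0, 1.19, -0.59], 0]
    - [1, [0, 1.22, -0.52], 0]
    - [1, [0, 1.25, -0.44], 0]
    - [1, [0, 1.28, -0.36], 0]
    - [1, [0, 1.3, -0.28], 0]
    - [1, [0, 1.31, -0.2], 0]
    - [1, [0, 1.32, -0.1], 0]

```text
clock: 10.25
tool_pos: [0.6516, -0.0006, 0.2802]
ee_rot: [-180.0, -0.0, 96.7]
ft_force: [-0.9, 1.2, -0.2]
gripper_width: 0.094
grasp_force: 30.0
```

Call:
drive_tool:
  steps:
    - [1, [0, 1.32, -0.03], 0]
    - [1, [0, 1.32, 0.05], 0]
    - [1, [0, 1.32, 0.13], 0]
    - [1, [0, 1.25, 0.21], 0]
    - [1, [0, 0.3, 0.06], 0]
    - [1, [0, 0, 0], 0]
    - [1, [0, 0, 0], 0]
    - [1, [0, 0, 0], 0]

```text
clock: 11.25
tool_pos: [0.7007, 0.0053, 0.2772]
ee_rot: [-179.2, -0.1, 96.7]
ft_force: [-59.4, -1.9, 16.3]
gripper_width: 0.116
grasp_force: 30.0
```

Call:
drive_tool:
  steps:
    - [1, [0, -0.2, 0], 0]
    - [1, [0, -0.15, 0], 0]
    - [0.7, [0, 0, 0], 0]
    - [0.7, [0, 0, 0], 0]
    - [0.7, [0, 0, -1], 0]
    - [0.7, [0, 0, -1.5], 0]
    - [0.7, [0, 0, -1.5], 0]
    - [0.7, [0, 0, -1], 0]

```text
clock: 12.25
tool_pos: [0.7028, 0.0052, 0.3271]
ee_rot: [179.9, 0.0, 96.7]
ft_force: [-0.8, -1.1, -0.3]
gripper_width: 0.301
grasp_force: 0.0
```

Call:
drive_tool:
  steps:
    - [0.6, [3, -0.8, 0], 0]
    - [0.6, [4, -1, 0], 0]
    - [0.6, [4, -1, 0], 0]
    - [0.6, [4, -1, 0], 0]
    - [0.6, [4, -0.7, 0], 0]
    - [0.6, [0, 0, 3], 0]
    - [0.6, [0, 0, 3], 0]
    - [0.6, [0, 0, 2], 0]

```text
clock: 13.25
tool_pos: [0.6355, 0.1887, 0.2443]
ee_rot: [-179.9, 0.0, 96.7]
ft_force: [0.1, -0.4, 0.1]
gripper_width: 0.397
grasp_force: 0.0
```

```bash
python3 - <<'E'
from h import *
i=robot.camera_info("wrist");snap("wrist","w2")
for n,z in(("stay_pin",.078),("stay_tip",.08),("stay_pivot",.07)):
    r=robot.place_of(n,"wrist");print(n,r and (r[0]["p"],r[0]["point"],onz("wrist",r[0]["point"],z,i)))
go(.63,.188,.055,96.6)
E
```

```text
stay_pin (0.6, [267.0, 189.4], array([0.62326543, 0.1879932 , 0.078     ]))
stay_tip []
stay_pivot (0.57, [210.4, 253.2], array([0.56918863, 0.10729147, 0.07      ]))
at [0.6359 0.1887 0.2463] 96.72 yaw 0.01 xyz [ 0.   -0.6  19.13] w 0.401 ft [1.4 0.1 0.2] t 13.45
```

View pics/w2.png

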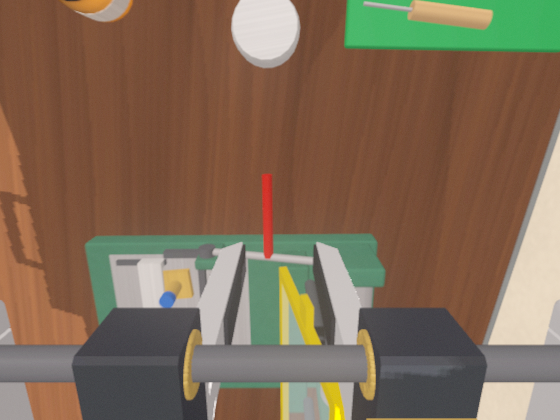

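The pin runs from (267,174) at its tip to (267,258) at the rod, between the fingers. Going down on it.

Call:
drive_tool:
  steps:
    - [0.65, [0, -0.5, 3], 0]
    - [0.65, [0, -0.5, 4], 0]
    - [0.65, [0, 0, 4], 0]
    - [0.65, [0, 0, 4], 0]
    - [0.65, [0, 0, 2.5], 0]
    - [0.65, [0, 0, 1.1], 0]
    - [0.65, [0, 0, 0], 0]
    - [0.65, [0, 0, 0], 0]

```text
clock: 14.45
tool_pos: [0.6266, 0.1876, 0.0611]
ee_rot: [179.9, -0.0, 96.7]
ft_force: [-0.4, 0.1, 0.7]
gripper_width: 0.35
grasp_force: 0.0
```

Call:
drive_tool:
  steps:
    - [1, [0, 0, 0], 0]
    - [1, [0, 0, 0], 0]
    - [1, [0, 0, 0], 0]
    - [1, [0, 0, 0], 0]
    - [1, [0, 0, 0], 0]
    - [1, [0, 0, 0], 0]
    - [1, [0, 0, 0], 0]
    - [1, [0, 0, 0], 0]

```text
clock: 15.45
tool_pos: [0.6238, 0.1871, 0.0583]
ee_rot: [-179.7, 0.0, 96.7]
ft_force: [-10.3, -1.8, -1.5]
gripper_width: 0.094
grasp_force: 30.0
```

```bash
python3 - <<'E'
from h import *
i=robot.camera_info("wrist");snap("wrist","w3")
go(.63,.188,.055,96.6);print(robot.sense()["grasp_force"])
for n in("stay_pin","stay_tip"):
  for c in("side","top"):
    robot.camera(c);r=robot.place_of(n,c);print(n,c,r and (r[0]["p"],r[0]["point"]))
    for th in(0,.12,.25):
        L=.07 if n=="stay_pin" else .129; Y=.19 if n=="stay_pin" else .116
        X=.04+L*np.cos(th);print(th,np.round(pix(c,[.541+.993*X-.116*Y,-.014+.116*X+.993*Y,.07+L*np.sin(th)]),1))
E
```

```text
at [0.6238 0.1872 0.0583] 96.73 yaw 0.01 xyz [0.01 0.63 0.33] w 0.098 ft [-10.7  -2.6  -2.4] t 15.5
30.008978247642517
stay_pin side (0.58, [209.5, 243.5])
0 [209.2 247.8]
0.12 [209.2 245.4]
0.25 [209.5 243. ]
stay_pin top (0.58, [290.9, 225.6])
0 [223.1 187. ]
0.12 [222.8 186.8]
0.25 [222.5 187. ]
stay_tip side []
0 [205.4 226.3]
0.12 [205.4 221.9]
0.25 [205.9 217.5]
stay_tip top (0.65, [245.3, 162.1])
0 [247.2 164.1]
0.12 [246.9 163.5]
0.25 [246.7 163.6]
```

View pics/w3.png

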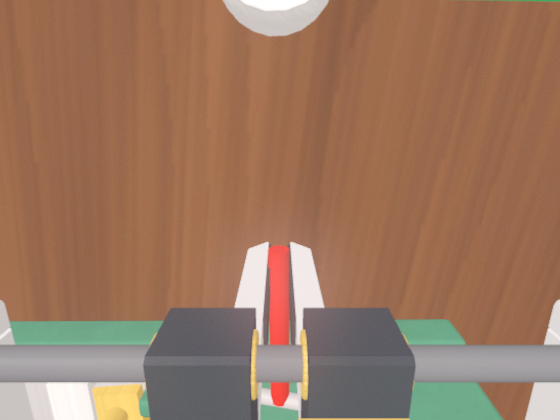

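Call:
drive_tool:
  steps:
    - [1, [0, -0.2, 0], 0]
    - [1, [0, -0.25, -0.8], 0]
    - [1, [0, -0.34, -0.77], 0]
    - [1, [0, -0.43, -0.72], 0]
    - [1, [0, -0.51, -0.66], 0]
    - [1, [0, -0.59, -0.6], 0]
    - [1, [0, -0.66, -0.52], 0]
    - [1, [0, 0, 0], 0]

```text
clock: 16.9
tool_pos: [0.5973, 0.1841, 0.1028]
ee_rot: [179.7, -0.0, 96.7]
ft_force: [5.1, 0.4, 8.3]
gripper_width: 0.094
grasp_force: 30.0
```

Call:
drive_tool:
  steps:
    - [1, [0, -0.72, -0.44], 0]
    - [1, [0, 0, 0], 0]
    - [1, [0, -0.4, -0.18], 0]
    - [1, [0, 0, 0], 0]
    - [1, [0, -0.3, -0.12], 0]
    - [1, [0, 0, 0], 0]
    - [1, [0, 0, 0], 0]
    - [1, [0, 0, 0], 0]

```text
clock: 17.9
tool_pos: [0.5851, 0.1827, 0.1111]
ee_rot: [179.4, -0.0, 96.7]
ft_force: [14.2, 1.6, 10.6]
gripper_width: 0.095
grasp_force: 30.0
```

```bash
python3 - <<'E'
from h import *
go(.5,.1,.1,96.7);robot.camera("side")
for n,L,Y in(("stay_pin",.07,.19),("stay_tip",.129,.116)):
    r=robot.place_of(n,"side");print(n,r and (r[0]["p"],r[0]["point"]))
    for th in(.9,1,1.13):
        X=.04+L*np.cos(th);print(th,np.round(pix("side",[.541+.993*X-.116*Y,-.014+.116*X+.993*Y,.07+L*np.sin(th)]),1))
E
```

```text
at [0.5851 0.1827 0.1111] 96.71 yaw 0.0 xyz [-7.22 -9.41  1.11] w 0.095 ft [14.2  1.6 10.6] t 17.9
stay_pin (0.48, [221.8, 233.4])
0.9 [216.8 234.4]
1 [218.7 233.8]
1.13 [221.3 233.3]
stay_tip (0.25, [288.3, 224.0])
0.9 [218.8 200.9]
1 [222.1 199.6]
1.13 [226.8 198.5]
```

Call:
drive_tool:
  steps:
    - [0.65, [0, 0, 0], 0]
    - [0.65, [0, 0, 0], 0]
    - [0.65, [0, 0, 0], 0]
    - [0.65, [0, 0, -2], 0]
    - [0.65, [0, 0, -4], 0]
    - [0.65, [0, 0, -5], 0]
    - [0.65, [0, 0, -6], 0]
    - [0.65, [0, 0, -5.2], 0]

```text
clock: 19.05
tool_pos: [0.5817, 0.1822, 0.3318]
ee_rot: [180.0, -0.0, 96.7]
ft_force: [0.8, -1.3, 0.4]
gripper_width: 0.351
grasp_force: 0.0
```

Call:
drive_tool:
  steps:
    - [0.65, [-3, 1.5, 0], 0]
    - [0.65, [-4, 2, 0], 0]
    - [0.65, [-4, 2, 0], 0]
    - [0.65, [-4, 2, 0], 0]
    - [0.65, [-4, 2, 0], 0]
    - [0.65, [0, 0, 0], 0]
    - [0.65, [0, 0, 0], 0]
    - [0.65, [0, 0, 0], 0]

```text
clock: 20.05
tool_pos: [0.6983, 0.0059, 0.33]
ee_rot: [180.0, -0.0, 96.8]
ft_force: [0.1, 0.3, 0.2]
gripper_width: 0.352
grasp_force: 0.0
```

```bash
python3 - <<'E'
from h import *
go(.7012,.0052,.277,96.7);i=robot.camera_info("wrist");snap("wrist","w4")
r=robot.place_of("guard_handle","wrist");print(r and (r[0]["p"],r[0]["point"],onz("wrist",r[0]["point"],.296,i)))
robot.camera("side")
for n in ("stay_pin","stay_tip","guard_handle"):
  r=robot.place_of(n,"side");print(n,r and (r[0]["p"],r[0]["point"]))
E
```

```text
at [0.6983 0.0059 0.33  ] 96.8 yaw 0.01 xyz [-0.1   0.28  5.3 ] w 0.352 ft [0.1 0.3 0.2] t 20.05
(0.8, [280.0, 234.7], array([0.69880898, 0.00784862, 0.296     ]))
stay_pin (0.82, [223.0, 237.4])
stay_tip (0.8, [230.7, 198.0])
guard_handle (0.81, [227.4, 138.7])
```

View pics/w4.png

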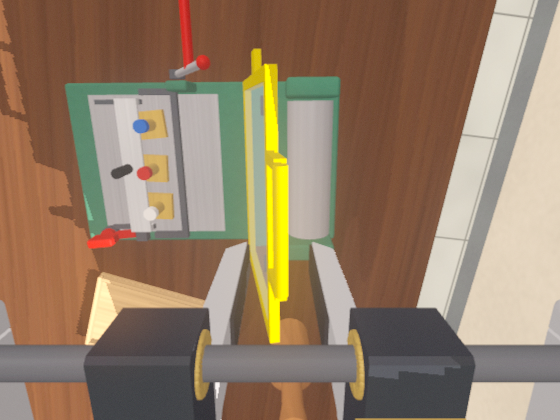

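The view shows the stay raised (red ball at (203,62)), the handle bar at (280,235) between the fingers, and all three dies visible. I'll regrip the handle and lower the guard.

Call:
drive_tool:
  steps:
    - [0.65, [0, 0.15, 1.5], 0]
    - [0.65, [0, 0, 2], 0]
    - [0.65, [0, 0, 1.8], 0]
    - [0.65, [0, 0, 0], 0]
    - [1, [0, 0, 0], 0]
    - [1, [0, 0, 0], 0]
    - [1, [0, 0, 0], 0]
    - [1, [0, 0, 0], 0]

```text
clock: 21.35
tool_pos: [0.6993, 0.0048, 0.2772]
ee_rot: [-179.9, 0.0, 96.7]
ft_force: [-10.3, -0.7, 2.5]
gripper_width: 0.095
grasp_force: 30.0
```

Call:
drive_tool:
  steps:
    - [1, [0, 0, 0], 0]
    - [1, [0, -1.31, -0.21], 0]
    - [1, [0, -1.32, -0.13], 0]
    - [1, [0, -1.32, -0.05], 0]
    - [1, [0, -1.32, 0.03], 0]
    - [1, [0, -1.32, 0.12], 0]
    - [1, [0, 0, 0], 0]
    - [1, [0, 0, 0], 0]

```text
clock: 22.35
tool_pos: [0.6352, -0.0028, 0.2798]
ee_rot: [179.9, 0.0, 96.7]
ft_force: [-0.6, -0.3, 6.9]
gripper_width: 0.096
grasp_force: 30.0
```

Call:
drive_tool:
  steps:
    - [1, [0, -0.6, 0.08], 0]
    - [1, [0, 0, 0], 0]
    - [1, [0, -0.5, 0.08], 0]
    - [1, [0, 0, 0], 0]
    - [1, [0, -0.3, 0.06], 0]
    - [1, [0, 0, 0], 0]
    - [1, [0, 0, 0], 0]
    - [1, [0, 0, 0], 0]

```text
clock: 23.35
tool_pos: [0.6217, -0.0044, 0.2776]
ee_rot: [179.9, 0.0, 96.7]
ft_force: [1.5, -1.1, 6.8]
gripper_width: 0.092
grasp_force: 30.0
```

Call:
drive_tool:
  steps:
    - [1, [0, -0.3, 0.05], 0]
    - [1, [0, 0, 0], 0]
    - [1, [0, -0.3, 0.06], 0]
    - [1, [0, 0, 0], 0]
    - [1, [0, 0, 0], 0]
    - [1, [0, 0, 0], 0]
    - [1, [0, 0, 0], 0]
    - [1, [0, 0, 0], 0]

```text
clock: 24.35
tool_pos: [0.6181, -0.0049, 0.2772]
ee_rot: [179.5, 0.1, 96.7]
ft_force: [23.1, 1.1, 4.0]
gripper_width: 0.096
grasp_force: 30.0
```

```bash
python3 - <<'E'
from h import *
snap("side","s5");im=cv2.imread("pics/s5.png")[100:300,130:350];cv2.imwrite("pics/s5c.png",cv2.resize(im,None,fx=3,fy=3,interpolation=2))
E
```

```text
(no output)
```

View pics/s5c.png

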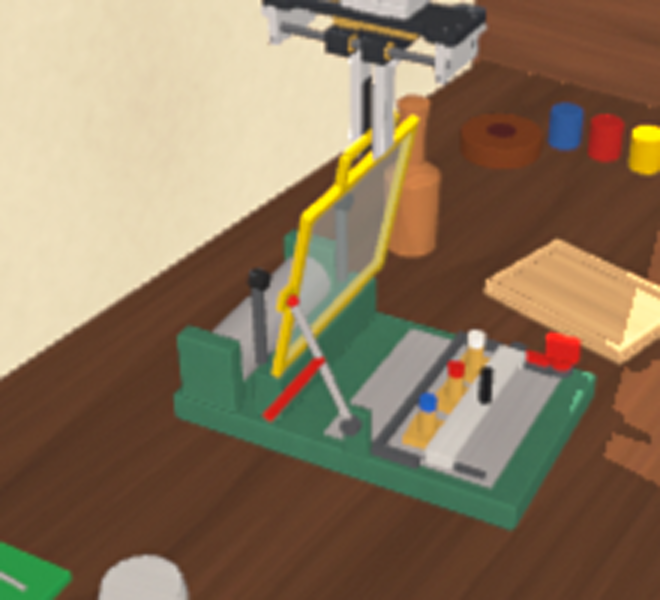

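The ear rests on the red ball at (293,300), confirmed by 23 N of contact. I'll release and go to the knob.

Call:
drive_tool:
  steps:
    - [0.65, [0, 0, 0], 0]
    - [0.65, [0, 0, 0], 0]
    - [0.65, [0, 0, 0], 0]
    - [0.65, [0, 0, -1.5], 0]
    - [0.65, [0, 0, -2.5], 0]
    - [0.65, [-1, -2, -1], 0]
    - [0.65, [-2, -4, 0], 0]
    - [0.65, [-2, -4, 0], 0]

```text
clock: 25.4
tool_pos: [0.5203, -0.067, 0.3266]
ee_rot: [180.0, 0.0, 96.7]
ft_force: [0.4, -1.2, -0.0]
gripper_width: 0.352
grasp_force: 0.0
```

Call:
drive_tool:
  steps:
    - [0.65, [-3, -4, 2], 0]
    - [0.65, [-2, -2, 2], 0]
    - [0.65, [0, 0, 2], 1]
    - [0.65, [0, 0, 1], 1]
    - [0.65, [0, 0, 1], 1]
    - [0.65, [0, 0, 1], 1]
    - [0.65, [0, 0, 0], 1]
    - [0.65, [0, 0, 0], 1]

```text
clock: 26.4
tool_pos: [0.4679, -0.1233, 0.2366]
ee_rot: [180.0, -0.0, 36.4]
ft_force: [-0.3, 0.5, 0.8]
gripper_width: 0.354
grasp_force: 0.0
```

Call:
drive_tool:
  steps:
    - [0.65, [0, 0, 0], 1]
    - [0.65, [0, 0, 0], 1]
    - [0.65, [0, 0, 0], 1]
    - [0.65, [0, 0, 0], 0]
    - [0.65, [0, 0, 0], 0]
    - [0.65, [0, 0, 0], 0]
    - [0.65, [0, 0, 0], 0]
    - [0.65, [0, 0, 0], 0]

```text
clock: 27.4
tool_pos: [0.4676, -0.1232, 0.2356]
ee_rot: [-180.0, 0.0, 6.8]
ft_force: [-0.2, -0.2, -0.1]
gripper_width: 0.35
grasp_force: 0.0
```

```bash
python3 - <<'E'
from fit import *
Z=dict(die_red=.076,die_blue=.076,die_white=.076)
x,y,a=fit(["knob_grip","keeper_pull","stay_pivot"],cams=("wrist",));c,s=np.cos(a),np.sin(a)
i=robot.camera_info("wrist");snap("wrist","w6")
for n in("die_red","die_blue","die_white"):
    r=robot.place_of(n,"wrist");print(n,r and (r[0]["p"],r[0]["point"],onz("wrist",r[0]["point"],.03,i)))
r=robot.outline_of("knob_grip","wrist")
if r: m=r[0]["pixels"].astype(np.uint8);print(r[0]["p"],r[0]["bbox"])
go(x-c*.085+s*.098,y-s*.085-c*.098,.043,6.7)
E
```

```text
knob_grip wrist 0.57 [ 0.469  -0.1209] [-0.9 -1.3]
keeper_pull wrist 0.97 [ 0.4965 -0.02  ] [0.9 0.4]
stay_pivot wrist 0.69 [0.565 0.105] [0.  0.9]
FIT [ 0.54   -0.0142  0.1268]
die_red (0.74, [183.1, 115.5], array([ 0.52625642, -0.01171351,  0.03      ]))
die_blue (0.78, [133.5, 114.8], array([0.52079695, 0.0409336 , 0.03      ]))
die_white (0.82, [235.2, 111.3], array([ 0.53706766, -0.0666352 ,  0.03      ]))
0.91 [267.7, 148.0, 284.8, 202.8]
at [ 0.4676 -0.1232  0.2356] 6.73 yaw 0.0 xyz [ 0.05 -0.09 19.26] w 0.348 ft [-0.2 -0.7  0. ] t 27.85
```

View pics/w6.png

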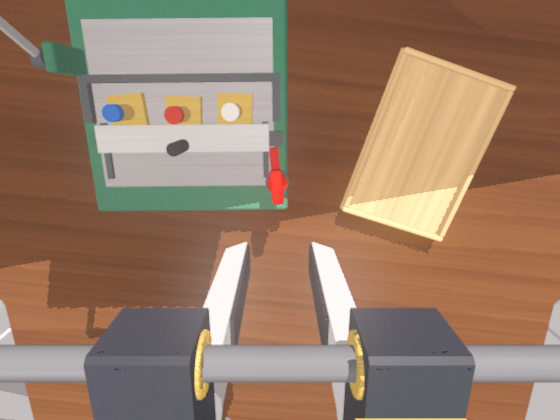

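Knob bar at (278,175), tilted about 5°; keeper post at (177,148); dies at (112,113), (174,115), (230,112). Gripping the knob.

Call:
drive_tool:
  steps:
    - [0.65, [0.05, -0.1, 4], -0.3]
    - [0.65, [0, 0, 4], 0]
    - [0.65, [0, 0, 4], 0]
    - [0.65, [0, 0, 4], 0]
    - [0.65, [0, 0, 2], 0]
    - [0.65, [0, 0, 0.9], 0]
    - [0.65, [0, 0, 0], 0]
    - [0.65, [0, 0, 0], 0]

```text
clock: 28.85
tool_pos: [0.4686, -0.1223, 0.0476]
ee_rot: [180.0, -0.1, 9.7]
ft_force: [0.0, -0.3, -0.1]
gripper_width: 0.351
grasp_force: 0.0
```

Call:
drive_tool:
  steps:
    - [1, [0, 0, 0], 0]
    - [1, [0, 0, 0], 0]
    - [1, [0, 0, 0], 0]
    - [1, [0, 0, 0], 0]
    - [1, [0, 0, 0], 0]
    - [1, [0, 0, 0], 0]
    - [1, [0, 0, 0], 0]
    - [1, [0, 0, 0], 0]

```text
clock: 29.85
tool_pos: [0.4682, -0.1208, 0.0471]
ee_rot: [-179.9, -0.0, 9.7]
ft_force: [-0.5, 12.5, 6.8]
gripper_width: 0.122
grasp_force: 30.0
```

Call:
drive_tool:
  steps:
    - [1, [0, -0.1, 0], -0.96]
    - [1, [0, 0, 0], -0.96]
    - [1, [0, 0, 0], -0.96]
    - [1, [0, 0, 0], -0.96]
    - [1, [0, 0, 0], -0.96]
    - [1, [0, 0, 0], -0.96]
    - [1, [0, 0, 0], -0.96]
    - [1, [0, 0, 0], -0.96]

```text
clock: 30.85
tool_pos: [0.4679, -0.1203, 0.0471]
ee_rot: [-180.0, -0.1, 86.8]
ft_force: [-2.5, 8.1, 6.6]
gripper_width: 0.123
grasp_force: 30.0
```

Call:
drive_tool:
  steps:
    - [1, [0, 0, 0], 0]
    - [1, [0, 0, 0], -0.1]
    - [1, [0, 0, 0], -0.1]
    - [1, [0, 0, 0], 0]
    - [1, [0, 0, 0], 0]
    - [1, [0, 0, 0], 0]
    - [1, [0, 0, 0], 0]
    - [1, [0, 0, 0], 0]

```text
clock: 31.85
tool_pos: [0.4679, -0.1203, 0.0471]
ee_rot: [-180.0, -0.1, 88.5]
ft_force: [-1.3, 8.3, 6.1]
gripper_width: 0.13
grasp_force: 30.2
```

```bash
python3 -c "
from h import *
s=robot.sense();print(s['ee_rot'],s['wrist_torque'],s['joints'],s['ft_force'])"
```

```text
[-1.79996567e+02 -8.57396040e-02  8.84843219e+01] [ 1.50414676  0.28257288 -0.45970762] [-1.88150608e+01  2.04402759e+01  1.06392636e+02  1.00963529e-01
  5.31959042e+01 -1.73598909e+01] [-1.28027218  8.25765628  6.07194934]
```

Call:
drive_tool:
  steps:
    - [0.75, [0, 0, 0], 0]
    - [0.75, [0, 0, 0], 0]
    - [0.75, [0, 0, 0], 0]
    - [0.75, [0, 0, -2], 0]
    - [0.75, [0, 0, -3], 0]
    - [0.65, [0, 0, -3], 1]
    - [0.65, [0, 0, 0], 1]
    - [0.65, [0, 0, 0], 1]

```text
clock: 32.85
tool_pos: [0.4679, -0.1212, 0.127]
ee_rot: [180.0, -0.0, 58.2]
ft_force: [0.2, 0.5, 0.4]
gripper_width: 0.348
grasp_force: 0.0
```

Call:
drive_tool:
  steps:
    - [0.65, [0, 0, 0], 1]
    - [0.65, [0, 0, 0], 1]
    - [0.65, [0, 0, 0], 1]
    - [0.65, [0, 0, 0], 1]
    - [0.65, [0, 0, 0], 1.16]
    - [0.65, [2, -4.8, 0], 0]
    - [0.65, [2, -4.8, 0], 0]
    - [0.65, [0, 0, 0], 0]

```text
clock: 33.85
tool_pos: [0.4949, -0.0183, 0.1266]
ee_rot: [-180.0, -0.0, 8.0]
ft_force: [0.3, 0.1, 0.7]
gripper_width: 0.348
grasp_force: 0.0
```

```bash
python3 - <<'E'
from h import *
i=robot.camera_info("wrist");robot.camera("wrist")
for n,z in(("keeper_pull",.066),("knob_grip",.062)):
    r=robot.place_of(n,"wrist");print(n,r and (r[0]["p"],r[0]["point"],onz("wrist",r[0]["point"],z,i)))
go(.4965,-.02,.051,6.9)
E
```

```text
keeper_pull (0.97, [279.2, 218.2], array([ 0.49816979, -0.01670516,  0.066     ]))
knob_grip (0.57, [406.9, 272.5], array([ 0.46698289, -0.12032711,  0.062     ]))
at [ 0.4943 -0.0212  0.1266] 7.77 yaw 0.09 xyz [ 0.23 -0.09  7.56] w 0.353 ft [-0.1 -0.8  0.7] t 34.0
```

Call:
drive_tool:
  steps:
    - [0.65, [0.33, -0.2, 2], 0.1]
    - [0.65, [0, 0, 3], 0]
    - [0.65, [0, 0, 2], 0]
    - [0.65, [0, 0, 0.5], 0]
    - [0.65, [0, 0, 0], 0]
    - [1, [0, 0, 0], 0]
    - [1, [0, 0, 0], 0]
    - [1, [0, 0, 0], 0]

```text
clock: 35.0
tool_pos: [0.4977, -0.018, 0.0521]
ee_rot: [-180.0, -0.0, 6.8]
ft_force: [-0.8, 2.1, 4.2]
gripper_width: 0.135
grasp_force: 30.0
```

Call:
drive_tool:
  steps:
    - [1, [0, 0, 0], 0]
    - [1, [-0.5, 0, 0], 0]
    - [1, [-0.5, 0, 0], 0]
    - [1, [-0.5, 0, 0], 0]
    - [1, [-0.5, 0, 0], 0]
    - [1, [-0.4, 0, 0], 0]
    - [1, [-0.2, 0, 0], 0]
    - [1, [0, 0, 0], 0]

```text
clock: 36.0
tool_pos: [0.4728, -0.0212, 0.0522]
ee_rot: [180.0, -0.2, 6.8]
ft_force: [8.2, 3.3, -0.2]
gripper_width: 0.132
grasp_force: 30.0
```

Call:
drive_tool:
  steps:
    - [0.65, [0, 0, 0], 0]
    - [0.65, [0, 0, 0], 0]
    - [0.65, [0, 0, 0], 0]
    - [0.65, [0, 0, -3], 0]
    - [0.65, [0, 0, -4], 0]
    - [0.65, [0, 1, -5], 0]
    - [0.65, [0, 3, -3], 0]
    - [0.65, [0, 4, 0], 0]

```text
clock: 37.0
tool_pos: [0.4819, -0.1015, 0.2041]
ee_rot: [179.9, -0.2, 6.9]
ft_force: [-0.3, -0.5, -0.4]
gripper_width: 0.35
grasp_force: 0.0
```

```bash
cat > look.py <<'E'
from h import *
def dies(cam="wrist",name=None):
    i=robot.camera_info(cam);im=robot.camera(cam)
    if name: cv2.imwrite(f"pics/{name}.png",im[:,:,::-1])
    for n in("die_red","die_blue","die_white"):
        r=robot.place_of(n,cam)
        for q in r[:1]: print(n,round(q["p"],2),np.round(q["point"]),np.round(onz(cam,q["point"],.03,i),4))
    for n,z in(("tray",.0),("keeper_pull",.066)):
        r=robot.place_of(n,cam)
        if r: print(n,round(r[0]["p"],2),np.round(r[0]["point"]),np.round(onz(cam,r[0]["point"],z,i),4))
    r=robot.outline_of("tray",cam)
    if r:
        c=cv2.findContours(r[0]["pixels"].astype(np.uint8),0,2)[0];c=max(c,key=cv2.contourArea)
        w=np.array([onz(cam,p[0],.018,i)[:2] for p in c],np.float32);b=cv2.minAreaRect(w*1000);print("tray rect",b)
E
python3 - <<'E'
from look import *
dies(name="w7");dies("top");go(.53,-.014,.051,6.8)
E
```

```text
die_red 0.69 [197. 133.] [ 0.5276 -0.0131  0.03  ]
die_blue 0.63 [139. 131.] [0.5228 0.0441 0.03  ]
die_white 0.92 [254. 128.] [ 0.5387 -0.0681  0.03  ]
tray 0.65 [445. 164.] [ 0.5233 -0.2805  0.    ]
keeper_pull 0.93 [196. 197.] [ 0.4718 -0.0225  0.066 ]
tray rect ((518.7802124023438, -278.46710205078125), (136.21707153320312, 189.59359741210938), 78.7985610961914)
die_red 0.53 [292. 221.] [ 0.5377 -0.01    0.03  ]
die_blue 0.6 [276. 224.] [0.5274 0.0356 0.03  ]
die_white 0.71 [384. 231.] [ 0.5157 -0.2789  0.03  ]
tray 0.91 [382. 232.] [ 0.5139 -0.2795  0.    ]
keeper_pull 0.66 [295. 245.] [ 0.4696 -0.0203  0.066 ]
tray rect ((519.761474609375, -284.2925109863281), (133.8278045654297, 192.15577697753906), 79.62203216552734)
at [ 0.4811 -0.1005  0.2016] 6.8 yaw 0.0 xyz [ 5.88 -8.01 15.06] w 0.349 ft [ 0.9 -0.4 -0. ] t 37.7
```

View pics/w7.png

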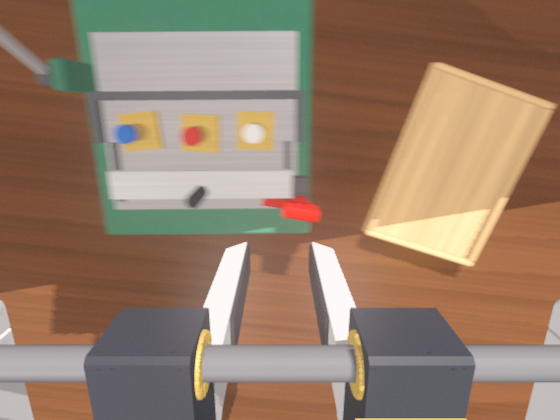

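White, red and blue dies stand at (254,133), (193,134) and (126,133) with the keeper drawn. The tray centre is at about (0.518,-0.279), yaw about -11°. I'll turn the gripper half round, so the camera is away from the guard, and go over the white die.

Call:
drive_tool:
  steps:
    - [0.6, [0, 0, 0], -1]
    - [0.6, [0, 0, 0], -1]
    - [0.6, [0, 0, 0], -1]
    - [0.6, [0, 0, 0], -1]
    - [0.6, [0, 0, 0], -1]
    - [0.6, [0, 0, 0], -1]
    - [0.6, [0, 0, 0], -1]
    - [0.6, [0, 0, 0], -1]

```text
clock: 38.7
tool_pos: [0.4811, -0.1006, 0.2016]
ee_rot: [-180.0, -0.0, 87.1]
ft_force: [-0.2, 0.2, -0.5]
gripper_width: 0.4
grasp_force: 0.0
```

Call:
drive_tool:
  steps:
    - [0.6, [0, 0, 0], -1]
    - [0.6, [0, 0, 0], -1]
    - [0.6, [0, 0, 0], -1]
    - [0.6, [0, 0, 0], -1]
    - [0.6, [0, 0, 0], -1]
    - [0.6, [0, 0, 0], -1]
    - [0.6, [0, 0, 0], -1]
    - [0.6, [0, 0, 0], -1]

```text
clock: 39.7
tool_pos: [0.4811, -0.1006, 0.2016]
ee_rot: [180.0, 0.0, 167.1]
ft_force: [-0.4, -0.4, 0.6]
gripper_width: 0.398
grasp_force: 0.0
```

Call:
drive_tool:
  steps:
    - [0.6, [0, 0, 0], -1]
    - [0.6, [0, 0, 0], -1]
    - [0.6, [-3, 1.2, 0], 0]
    - [0.6, [-3, 1.2, 2], 0]
    - [0.6, [0, 0, 3], 0]
    - [0.6, [0, 0, 2], 0]
    - [0.6, [0, 0, 0], 0]
    - [0.6, [0, 0, 0], 0]

```text
clock: 40.7
tool_pos: [0.5383, -0.0699, 0.1326]
ee_rot: [-180.0, 0.1, -173.2]
ft_force: [0.5, -0.2, 0.6]
gripper_width: 0.402
grasp_force: 0.0
```

```bash
python3 - <<'E'
from look import *
dies(name="w8");go(.538,-.069,.045,186.8)
E
```

```text
die_red 0.78 [344. 204.] [ 0.5304 -0.0148  0.03  ]
die_blue 0.8 [414. 202.] [0.5214 0.0436 0.03  ]
die_white 0.86 [282. 204.] [ 0.536  -0.0661  0.03  ]
tray 0.86 [ 41. 144.] [ 0.5153 -0.2831  0.    ]
keeper_pull 0.77 [358. 136.] [ 0.4712 -0.0219  0.066 ]
tray rect ((520.9280395507812, -262.3837585449219), (103.64149475097656, 189.2543182373047), 78.94367218017578)
at [ 0.538  -0.0698  0.132 ] -173.22 yaw -0.0 xyz [-0.01  0.08  8.7 ] w 0.399 ft [-0.  -0.4  0.3] t 41.05
```

View pics/w8.png

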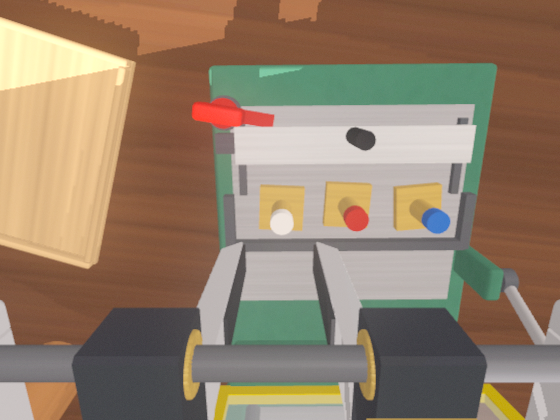

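White die is between the fingers at (282,215); red and blue are at (352,212) and (430,212). Picking white.

Call:
drive_tool:
  steps:
    - [0.6, [0.1, 0.25, 2], 0]
    - [0.6, [0, 0, 3], 0]
    - [0.6, [0, 0, 2.5], 0]
    - [0.6, [0, 0, 1.2], 0]
    - [0.6, [0, 0, 0], 0]
    - [1, [0, 0, 0], 0]
    - [1, [0, 0, 0], 0]
    - [1, [0, 0, 0], 0]

```text
clock: 42.05
tool_pos: [0.5369, -0.0675, 0.0453]
ee_rot: [-180.0, 0.1, -173.2]
ft_force: [-1.2, -1.1, 4.1]
gripper_width: 0.163
grasp_force: 30.0
```

Call:
drive_tool:
  steps:
    - [1, [0, 0, 0], 0]
    - [1, [0, 0, -1], 0]
    - [1, [0, 0, -3], 0]
    - [1, [0, 0, -4], 0]
    - [1, [0, 0, -3], 0]
    - [1, [0, 0, 0], 0]
    - [1, [0, 0, 0], 0]
    - [1, [0, 0, 0], 0]

```text
clock: 43.05
tool_pos: [0.536, -0.0673, 0.1533]
ee_rot: [180.0, -0.1, -173.2]
ft_force: [-0.2, -0.3, -0.8]
gripper_width: 0.167
grasp_force: 30.0
```

```bash
python3 - <<'E'
from h import *
go(.571,-.291,.022,168.8)
go(.571,-.291,.022,186.8)
E
```

```text
at [ 0.536  -0.0673  0.1533] -173.22 yaw 1.8 xyz [ -7.77 -21.26  13.13] w 0.167 ft [-0.2 -0.3 -0.8] t 43.05
at [ 0.536  -0.0673  0.1533] -173.22 yaw -0.0 xyz [ -0.82 -22.63  13.13] w 0.167 ft [-0.2 -0.3 -0.8] t 43.05
```

Call:
drive_tool:
  steps:
    - [1, [0, 0, 0], 0.9]
    - [1, [0, 0, 0], 0.9]
    - [1, [-1, -3, 0], 0]
    - [1, [-1.8, -5, 0], 0]
    - [1, [-2, -5, 0], 0]
    - [1, [-2, -5, 0], 0]
    - [1, [-1, -3.25, 0], 0]
    - [1, [0, 0, 0], 0]

```text
clock: 44.05
tool_pos: [0.571, -0.2929, 0.1528]
ee_rot: [180.0, -0.1, 168.6]
ft_force: [0.7, 0.5, -1.2]
gripper_width: 0.161
grasp_force: 30.0
```

Call:
drive_tool:
  steps:
    - [1, [0, 0, 3], 0]
    - [1, [0, 0, 4], 0]
    - [1, [0, 0, 3], 0]
    - [1, [0, 0, 1.5], 0]
    - [1, [0, 0, 0.8], 0]
    - [1, [0, 0, 0.5], 0]
    - [1, [0, 0, 0.2], 0]
    - [1, [0, 0, 0], 0]

```text
clock: 45.05
tool_pos: [0.5719, -0.2912, 0.0251]
ee_rot: [-180.0, 0.0, 168.8]
ft_force: [0.3, -0.2, -1.5]
gripper_width: 0.163
grasp_force: 30.0
```

Call:
drive_tool:
  steps:
    - [1, [0, 0, 0.2], 0]
    - [1, [0, 0, 0.1], 0]
    - [1, [0, 0, 0], 0]
    - [1, [0, 0, 0], 0]
    - [1, [0, 0, 0], 0]
    - [1, [0, 0, 0], 0]
    - [1, [0, 0, 0], 0]
    - [1, [0, 0, 0], 0]

```text
clock: 46.05
tool_pos: [0.5717, -0.291, 0.0217]
ee_rot: [180.0, 0.0, 168.8]
ft_force: [0.1, 0.3, -1.3]
gripper_width: 0.162
grasp_force: 30.0
```

Call:
drive_tool:
  steps:
    - [1, [0, 0, 0.05], 0]
    - [0.6, [0, 0, 0], 0]
    - [0.6, [0, 0, 0], 0]
    - [0.6, [0, 0, 0], 0]
    - [0.6, [0, 0, -2], 0]
    - [0.6, [0, 0, -4], 0]
    - [0.6, [0, 0, -5], 0]
    - [0.6, [0, 0, 0], 0]

```text
clock: 47.05
tool_pos: [0.5734, -0.292, 0.137]
ee_rot: [-179.8, 0.5, 168.8]
ft_force: [-0.2, 1.2, -1.7]
gripper_width: 0.399
grasp_force: 0.0
```

Call:
drive_tool:
  steps:
    - [0.6, [1.4, 4.3, 0], 0]
    - [0.6, [2, 5.5, 0], 0]
    - [0.6, [2, 5.5, 0], 0]
    - [0.6, [2, 5.5, 0], 0]
    - [0.6, [2, 5.5, 0], 0]
    - [0.6, [0, 0, 0], -0.9]
    - [0.6, [0, 0, 0], -0.9]
    - [0.6, [0, 0, 0], 0]

```text
clock: 48.05
tool_pos: [0.5306, -0.0147, 0.1313]
ee_rot: [180.0, -0.0, -173.3]
ft_force: [-0.1, 0.7, 0.1]
gripper_width: 0.398
grasp_force: 0.0
```

```bash
python3 - <<'E'
from look import *
dies();go(.5305,-.0145,.045,186.8)
E
```

```text
die_red 0.85 [278. 206.] [ 0.5297 -0.0146  0.03  ]
die_blue 0.67 [279. 139.] [ 0.4749 -0.0201  0.03  ]
keeper_pull 0.91 [279. 142.] [ 0.4736 -0.0199  0.066 ]
tray rect ((526.2054443359375, -225.76353454589844), (50.318748474121094, 191.90679931640625), 84.01593780517578)
at [ 0.5307 -0.0149  0.1311] -173.3 yaw -0.01 xyz [0.02 0.04 8.61] w 0.4 ft [ 1.  -0.3 -0.3] t 48.4
```

Call:
drive_tool:
  steps:
    - [0.6, [0, 0, 2], 0]
    - [0.6, [0, 0, 3], 0]
    - [0.6, [0, 0, 2.4], 0]
    - [0.6, [0, 0, 1.2], 0]
    - [0.6, [0, 0, 0], 0]
    - [1, [0, 0, 0], 0]
    - [1, [0, 0, 0], 0]
    - [1, [0, 0, 0], 0]

```text
clock: 49.4
tool_pos: [0.531, -0.0148, 0.0458]
ee_rot: [-180.0, 0.1, -173.2]
ft_force: [-0.4, -0.3, 4.7]
gripper_width: 0.167
grasp_force: 30.0
```

Call:
drive_tool:
  steps:
    - [1, [0, 0, 0], 0]
    - [1, [0, 0, -1], 0]
    - [1, [0, 0, -3], 0]
    - [1, [0, 0, -4], 0]
    - [1, [0, 0, -3], 0]
    - [1, [0, 0, 0], 0.9]
    - [1, [0, 0, 0], 0.9]
    - [1, [0, 0, 0], 0]

```text
clock: 50.4
tool_pos: [0.5305, -0.0147, 0.1554]
ee_rot: [180.0, -0.0, 168.8]
ft_force: [0.5, -0.3, -2.1]
gripper_width: 0.16
grasp_force: 30.0
```

```bash
python3 - <<'E'
from look import *
go(.517,-.280,.0215,168.8)
dies(name="w9")
E
```

```text
at [ 0.5305 -0.0147  0.1554] 168.84 yaw 0.0 xyz [ -3.82 -26.29  13.39] w 0.16 ft [ 0.5 -0.3 -2.1] t 50.4
die_red 0.94 [278. 245.] [ 0.5746 -0.0226  0.03  ]
die_blue 0.82 [342. 183.] [0.5269 0.0445 0.03  ]
die_white 0.69 [ 28. 279.] [ 0.5617 -0.2666  0.03  ]
tray 0.76 [ 17. 225.] [ 0.5137 -0.2806  0.    ]
keeper_pull 0.89 [256. 138.] [ 0.4702 -0.0193  0.066 ]
tray rect ((521.8471069335938, -252.40675354003906), (92.33475494384766, 192.39830017089844), 78.12388610839844)
```

View pics/w9.png

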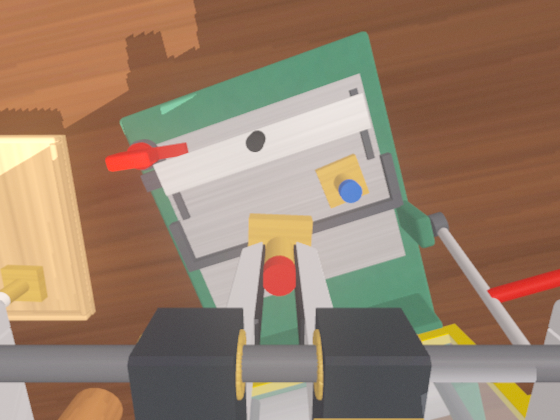

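Red is held, blue is in place at (345,188), and white stands in the tray at (25,285).

Call:
drive_tool:
  steps:
    - [1, [-0.6, -4, 0], 0]
    - [1, [-0.8, -5.5, 0], 0]
    - [1, [-0.8, -5.5, 0], 0]
    - [1, [-0.8, -5.5, 0], 0]
    - [1, [-0.8, -5.8, 0], 0]
    - [1, [0, 0, 3], 0]
    - [1, [0, 0, 3], 0]
    - [1, [0, 0, 3], 0]

```text
clock: 51.75
tool_pos: [0.5167, -0.2803, 0.0641]
ee_rot: [180.0, -0.0, 168.8]
ft_force: [0.0, 0.3, -2.0]
gripper_width: 0.162
grasp_force: 30.0
```

Call:
drive_tool:
  steps:
    - [1, [0, 0, 2.4], 0]
    - [1, [0, 0, 1.2], 0]
    - [1, [0, 0, 0.5], 0]
    - [1, [0, 0, 0.2], 0]
    - [1, [0, 0, 0.05], 0]
    - [1, [0, 0, 0], 0]
    - [1, [0, 0, 0], 0]
    - [1, [0, 0, 0], 0]

```text
clock: 52.75
tool_pos: [0.5169, -0.2802, 0.0218]
ee_rot: [-180.0, 0.0, 168.8]
ft_force: [-0.4, 0.5, -0.7]
gripper_width: 0.161
grasp_force: 30.0
```

Call:
drive_tool:
  steps:
    - [0.6, [0, 0, 0], 0]
    - [0.6, [0, 0, 0], 0]
    - [0.6, [0, 0, 0], 0]
    - [0.6, [0, 0, -2], 0]
    - [0.6, [0, 0, -4], 0]
    - [0.6, [0, 0, -5], 0]
    - [0.6, [0.6, 3.4, 0], 0]
    - [0.6, [1, 5.7, 0], 0]

```text
clock: 53.75
tool_pos: [0.519, -0.1878, 0.1336]
ee_rot: [-180.0, 0.1, 168.7]
ft_force: [0.9, 1.3, 0.2]
gripper_width: 0.4
grasp_force: 0.0
```

Call:
drive_tool:
  steps:
    - [0.6, [1, 5.7, 0], 0]
    - [0.6, [1, 5.7, 0], 0]
    - [0.6, [1, 5.7, 0], 0]
    - [0.6, [1.03, 5.7, 0], 0]
    - [0.6, [0, 0, 0], -0.9]
    - [0.6, [0, 0, 0], -0.9]
    - [0.6, [0, 0, 0], 0]
    - [0.6, [0, 0, 0], 0]

```text
clock: 54.75
tool_pos: [0.5238, 0.0436, 0.1323]
ee_rot: [-180.0, 0.0, -173.4]
ft_force: [-0.3, -0.5, 0.2]
gripper_width: 0.403
grasp_force: 0.0
```

```bash
python3 - <<'E'
from look import *
dies(name="w10");go(.5235,.0435,.045,186.8)
E
```

```text
die_blue 0.98 [244. 217.] [0.5367 0.0167 0.03  ]
keeper_pull 0.58 [195. 141.] [ 0.4731 -0.0197  0.066 ]
at [0.5237 0.0436 0.1317] -173.26 yaw -0.01 xyz [ 0.02 -0.01  8.67] w 0.4 ft [ 0.2  0.3 -0.6] t 55.1
```

View pics/w10.png

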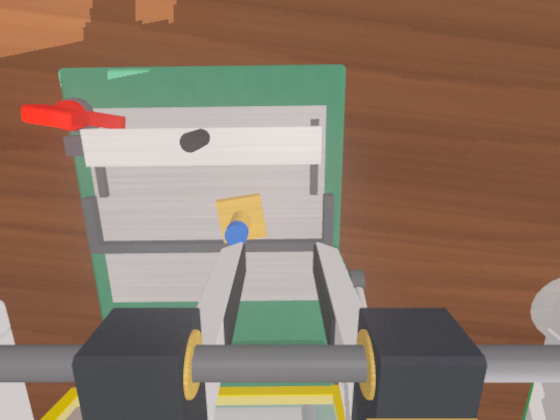

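The blue die has been knocked sideways, now at (242,217). Shifting over it and measuring again.

Call:
drive_tool:
  steps:
    - [0.5, [-0.5, -1.4, 0], 0]
    - [0.5, [-0.5, -1.4, 0], 0]
    - [0.5, [0, 0, 1], 0]
    - [0.5, [0, 0, 0], 0]
    - [0.5, [0, 0, 0], 0]
    - [0.5, [0, 0, 0], 0]
    - [0.5, [0, 0, 0], 0]
    - [0.5, [0, 0, 0], 0]

```text
clock: 56.1
tool_pos: [0.5369, 0.0172, 0.1217]
ee_rot: [-180.0, 0.0, -173.2]
ft_force: [-0.1, -0.1, -0.3]
gripper_width: 0.501
grasp_force: 0.0
```

```bash
python3 - <<'E'
from look import *
dies();go(.5365,.0165,.045,186.8)
E
```

```text
die_blue 0.64 [277. 206.] [0.534  0.0164 0.03  ]
keeper_pull 0.58 [235. 127.] [ 0.4728 -0.0186  0.066 ]
tray rect ((482.52435302734375, -30.104507446289062), (31.464733123779297, 214.9798583984375), 7.048994541168213)
at [0.5369 0.0171 0.1217] -173.22 yaw -0.0 xyz [ 0.05 -0.05  7.67] w 0.499 ft [-0.3 -1.1 -0.3] t 56.45
```

Now pick blue; it goes at the front spot (0.463,-0.269).

Call:
drive_tool:
  steps:
    - [0.5, [0.15, -0.05, 2], 0]
    - [0.5, [0, 0, 3], 0]
    - [0.5, [0, 0, 1.7], 0]
    - [0.5, [0, 0, 0.97], 0]
    - [0.5, [0, 0, 0], 0]
    - [1, [0, 0, 0], 0]
    - [1, [0, 0, 0], 0]
    - [1, [0, 0, 0], 0]

```text
clock: 57.45
tool_pos: [0.5357, 0.0164, 0.0454]
ee_rot: [-180.0, 0.0, -173.2]
ft_force: [0.3, -1.8, 1.6]
gripper_width: 0.218
grasp_force: 0.7
```

Call:
drive_tool:
  steps:
    - [1, [0, 0, 0], 0]
    - [1, [0, 0, 0], 0]
    - [1, [0, 0, -1], 0]
    - [1, [0, 0, -3], 0]
    - [1, [0, 0, -4], 0]
    - [1, [0, 0, -3], 0]
    - [1, [0, 0, 0], 0.9]
    - [1, [0, 0, 0], 0.9]

```text
clock: 58.45
tool_pos: [0.5353, 0.0166, 0.1556]
ee_rot: [180.0, 0.0, 168.5]
ft_force: [-0.7, 0.2, -0.9]
gripper_width: 0.165
grasp_force: 30.0
```

```bash
python3 - <<'E'
from look import *
go(.463,-.269,.0215,168.8)
E
```

```text
at [0.5353 0.0166 0.1556] 168.49 yaw -0.03 xyz [  1.55 -29.42  13.41] w 0.165 ft [-0.7  0.2 -0.9] t 58.45
```

Call:
drive_tool:
  steps:
    - [1, [0.2, -3.4, 0], 0]
    - [1, [0.3, -5.2, 0], 0]
    - [1, [0.3, -5.2, 0], 0]
    - [1, [0.3, -5.2, 0], 0]
    - [1, [0.3, -5.2, 0], 0]
    - [1, [0.15, -5.2, 0], 0]
    - [1, [0, 0, 2], 0]
    - [1, [0, 0, 3], 0]

```text
clock: 59.45
tool_pos: [0.463, -0.2696, 0.1052]
ee_rot: [-180.0, 0.1, 168.7]
ft_force: [0.3, -0.2, -2.0]
gripper_width: 0.162
grasp_force: 30.0
```

Call:
drive_tool:
  steps:
    - [1, [0, 0, 3], 0]
    - [1, [0, 0, 3], 0]
    - [1, [0, 0, 1.4], 0]
    - [1, [0, 0, 0.6], 0]
    - [1, [0, 0, 0.3], 0]
    - [1, [0, 0, 0.1], 0]
    - [1, [0, 0, 0], 0]
    - [1, [0, 0, 0], 0]

```text
clock: 60.45
tool_pos: [0.4632, -0.2691, 0.0213]
ee_rot: [-180.0, 0.0, 168.8]
ft_force: [-1.1, 0.9, 0.0]
gripper_width: 0.167
grasp_force: 30.0
```

Call:
drive_tool:
  steps:
    - [0.6, [0, 0, 0], 0]
    - [0.6, [0, 0, 0], 0]
    - [0.6, [0, 0, 0], 0]
    - [0.6, [0, 0, -3], 0]
    - [0.6, [0, 0, -5], 0]
    - [0.6, [0, 0, -6], 0]
    - [0.6, [0, 0, -5], 0]
    - [0.6, [0, 0, 0], 0]

```text
clock: 61.45
tool_pos: [0.4642, -0.2697, 0.2148]
ee_rot: [-179.8, 0.4, 168.8]
ft_force: [-0.8, 0.1, -0.7]
gripper_width: 0.404
grasp_force: 0.0
```

Call:
drive_tool:
  steps:
    - [0.6, [0.6, 3.7, 0], 0]
    - [0.6, [0.8, 5.2, 0], 0]
    - [0.6, [0.8, 5.2, 0], 0]
    - [0.6, [0.8, 5.2, 0], 0]
    - [0.6, [0.8, 5.2, 2], 0]
    - [0.6, [0, 0, 3], -0.9]
    - [0.6, [0, 0, 3], -0.9]
    - [0.6, [0, 0, 1], 0]

```text
clock: 62.45
tool_pos: [0.4723, -0.021, 0.1187]
ee_rot: [179.9, -0.2, -173.3]
ft_force: [-0.7, -0.5, 0.0]
gripper_width: 0.398
grasp_force: 0.0
```

```bash
python3 - <<'E'
from look import *
dies("top");go(.4728,-.0212,.052,186.8);dies(name="w11")
a=cv2.imread("pics/w11.png");robot.camera("top");b=snap("side","s11")[130:270,180:370,::-1]
cv2.imwrite("pics/c11.png",np.hstack([cv2.resize(a,(380,285)),cv2.resize(b,(387,285),interpolation=2)]))
E
```

```text
die_red 0.58 [380. 232.] [ 0.5128 -0.265   0.03  ]
die_blue 0.68 [380. 248.] [ 0.4681 -0.2681  0.03  ]
die_white 0.71 [388. 210.] [ 0.5784 -0.2896  0.03  ]
tray 0.6 [383. 230.] [ 0.5198 -0.2818  0.    ]
keeper_pull 0.3 [388. 210.] [ 0.5728 -0.2807  0.066 ]
tray rect ((518.7796630859375, -283.47174072265625), (135.0496826171875, 192.9802703857422), 79.42076110839844)
at [ 0.4739 -0.0214  0.1218] -173.3 yaw -0.01 xyz [0.1  0.03 6.98] w 0.4 ft [ 0.2  0.2 -0.3] t 62.8
die_blue 0.24 [278. 223.] [ 0.4854 -0.0194  0.03  ]
keeper_pull 0.71 [280. 221.] [ 0.4714 -0.0196  0.066 ]
tray rect ((523.5689697265625, -234.23736572265625), (55.85006332397461, 194.2608184814453), 80.4503402709961)
```

View pics/c11.png

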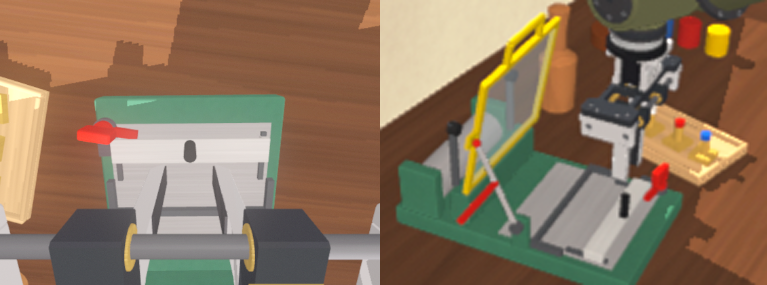

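The bed is empty, the dies stand in the tray and the guard is on its stay. Now pushing the keeper home.

Call:
drive_tool:
  steps:
    - [0.65, [0.1, 0, 2], 0]
    - [0.65, [0, 0, 3], 0]
    - [0.65, [0, 0, 1.95], 0]
    - [0.65, [0, 0, 0], 0]
    - [1, [0, 0, 0], 0]
    - [1, [0, 0, 0], 0]
    - [1, [0, 0, 0], 0]
    - [1, [0, 0, 0], 0]

```text
clock: 64.25
tool_pos: [0.4728, -0.0212, 0.0521]
ee_rot: [180.0, 0.1, -173.2]
ft_force: [-0.6, 3.3, 7.0]
gripper_width: 0.134
grasp_force: 30.0
```

Call:
drive_tool:
  steps:
    - [1, [-0.5, 0, 0], 0]
    - [1, [-0.5, 0, 0], 0]
    - [1, [-0.5, 0, 0], 0]
    - [1, [-0.5, 0, 0], 0]
    - [1, [-0.5, 0, 0], 0]
    - [1, [-0.2, 0, 0], 0]
    - [1, [0, 0, 0], 0]
    - [1, [0, 0, 0], 0]

```text
clock: 65.25
tool_pos: [0.4978, -0.018, 0.0521]
ee_rot: [180.0, -0.2, -173.2]
ft_force: [-16.6, 1.3, 18.6]
gripper_width: 0.128
grasp_force: 30.0
```

Call:
drive_tool:
  steps:
    - [0.65, [0, 0, 0], 0]
    - [0.65, [0, 0, 0], 0]
    - [0.65, [0, 0, 0], 0]
    - [0.65, [0, 0, -2], 0]
    - [0.65, [0, 0, -4], 0]
    - [0.65, [0, 0, -2], 0]
    - [0.65, [2.1, -4.9, 0], 0]
    - [0.65, [2.1, -4.9, 0], 0]

```text
clock: 66.25
tool_pos: [0.4688, -0.1214, 0.1317]
ee_rot: [-180.0, 0.0, -173.1]
ft_force: [1.2, -0.9, -0.5]
gripper_width: 0.353
grasp_force: 0.0
```

Call:
drive_tool:
  steps:
    - [0.75, [0, 0, 0], 1]
    - [0.75, [0, 0, 0], 1]
    - [0.75, [0, 0, 0], 1]
    - [0.75, [0, 0, 0], 1]
    - [0.75, [0, 0, 0], 1]
    - [0.75, [0, 0, 0], 1]
    - [0.75, [0, 0, 0], 1]
    - [0.75, [0, 0, 0], 1]

```text
clock: 67.25
tool_pos: [0.4692, -0.1205, 0.1314]
ee_rot: [-180.0, 0.0, 106.5]
ft_force: [0.3, -0.3, -0.1]
gripper_width: 0.251
grasp_force: 0.0
```

Call:
drive_tool:
  steps:
    - [0.75, [0, 0, 0], 1]
    - [0.75, [0, 0, 0], 0.95]
    - [0.75, [0, 0, 0], 0]
    - [0.75, [0, 0, 0], 0]
    - [0.75, [0, 0, 0], 0]
    - [0.75, [0, 0, 0], 0]
    - [0.75, [0, 0, 0], 0]
    - [0.75, [0, 0, 0], 0]

```text
clock: 68.25
tool_pos: [0.4691, -0.1204, 0.1314]
ee_rot: [-180.0, 0.0, 87.3]
ft_force: [0.1, 1.0, -0.7]
gripper_width: 0.25
grasp_force: 0.0
```

```bash
python3 - <<'E'
from h import *
go(.4679,-.1205,.047,87.1)
i=robot.camera_info("wrist");robot.camera("wrist")
for n,z in(("keeper_pull",.066),("knob_grip",.062)):
    r=robot.place_of(n,"wrist");print(n,r and (r[0]["p"],r[0]["point"],onz("wrist",r[0]["point"],z,i)))
E
```

```text
at [ 0.4691 -0.1204  0.1314] 87.3 yaw 0.02 xyz [-0.01 -0.12  8.44] w 0.25 ft [ 0.1  1.  -0.7] t 68.25
keeper_pull (0.84, [313.5, 69.0], array([ 0.49668985, -0.01591716,  0.066     ]))
knob_grip (0.68, [280.0, 217.3], array([ 0.46992696, -0.11813754,  0.062     ]))
```

Call:
drive_tool:
  steps:
    - [0.75, [0, -0.1, 2], 0]
    - [0.75, [0, 0, 3], 0]
    - [0.75, [0, 0, 2.5], 0]
    - [0.75, [0, 0, 0.9], 0]
    - [0.75, [0, 0, 0], 0]
    - [1, [0, 0, 0], 0]
    - [1, [0, 0, 0], 0]
    - [1, [0, 0, 0], 0]

```text
clock: 69.4
tool_pos: [0.4679, -0.1205, 0.0483]
ee_rot: [-180.0, 0.0, 87.3]
ft_force: [-6.4, 0.3, 6.6]
gripper_width: 0.125
grasp_force: 30.0
```

Call:
drive_tool:
  steps:
    - [1, [0, 0, 0], 1]
    - [1, [0, 0, 0], 1]
    - [1, [0, 0, 0], 1]
    - [1, [0, 0, 0], 1]
    - [1, [0, 0, 0], 1]
    - [1, [0, 0, 0], 1]
    - [1, [0, 0, 0], 1]
    - [1, [0, 0, 0], 0.9]

```text
clock: 70.4
tool_pos: [0.4679, -0.1206, 0.0483]
ee_rot: [180.0, 0.0, 8.0]
ft_force: [-6.7, -0.4, 6.9]
gripper_width: 0.129
grasp_force: 30.0
```

Call:
drive_tool:
  steps:
    - [1, [0, 0, 0], 0.1]
    - [1, [0, 0, 0], 0.1]
    - [1, [0, 0, 0], 0.1]
    - [1, [0, 0, 0], 0]
    - [1, [0, 0, 0], 0]
    - [1, [0, 0, 0], 0]
    - [1, [0, 0, 0], 0]
    - [1, [0, 0, 0], 0]

```text
clock: 71.4
tool_pos: [0.4679, -0.1206, 0.0483]
ee_rot: [180.0, 0.0, 5.3]
ft_force: [-5.4, -0.4, 6.8]
gripper_width: 0.126
grasp_force: 30.4
```

```bash
python3 -c "
from h import *
s=robot.sense();print(s['ee_rot'],s['wrist_torque'],s['ft_force'],s['gripper_width'])"
```

```text
[1.79963008e+02 1.90165121e-02 5.33291593e+00] [-0.11139527  1.09723284  0.49395072] [-5.35285356 -0.38218096  6.79105016] 0.12564049102515532
```

Stop torque felt at the locked end. Releasing and checking.

Call:
drive_tool:
  steps:
    - [0.65, [0, 0, 0], 0]
    - [0.65, [0, 0, 0], 0]
    - [0.65, [0, 0, 0], 0]
    - [0.65, [0, 0, -3], 0]
    - [0.65, [0, 0, -5], 0]
    - [0.65, [-1, 0, -5], 0]
    - [0.65, [-3, 0, -2], 0]
    - [0.65, [0, 0, 0], 0]

```text
clock: 72.4
tool_pos: [0.428, -0.1244, 0.1991]
ee_rot: [179.9, -0.2, 5.2]
ft_force: [0.1, -0.4, -0.4]
gripper_width: 0.352
grasp_force: 0.0
```

```bash
python3 - <<'E'
from look import *
a=snap("wrist","w12")[:,:,::-1];b=snap("side","s12")[110:270,180:370,::-1]
cv2.imwrite("pics/c12.png",np.hstack([cv2.resize(a,(440,330)),cv2.resize(b,(356,330),interpolation=2)]))
E
```

```text
(no output)
```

View pics/c12.png

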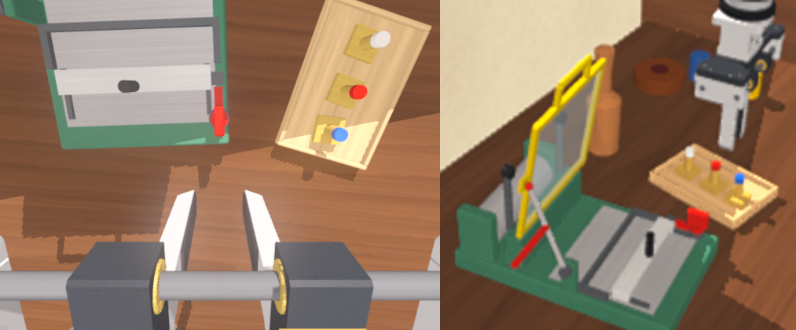

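Everything is as asked: the dies stand in the tray, the keeper is home with the tongue pointing back, and the guard is propped.

```bash
python3 -c "
from rig import robot
print(robot.finish_job())"
```

```text
the job is handed in; nothing more can be done
None
```

The job is handed in at about 72 s of the allowed 210 s. All three dies stand in the tray, the keeper bar is home with the knob locked, and the guard is propped on its stay; the mallet, jar and tin were not touched.

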